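# Space a tile off its stop bar and hold it flush

## Task

Start the bench timer that times the holding, by pushing its button fully down and letting it come back up. Then stand the wooden spacer upright on the board in whichever gap between a tile and its aluminium stop bar is wide enough for it, roughly midway along the bar, let go of it, and push that tile square and flush up against the spacer so that the spacer is pinched between tile and bar. Finish while still holding the tile pressed with the fingers; leave the other tile and the things lying around where they are.

Things in the scene. Friction and masses are not known exactly. Their poses are not given: they have to be found in the camera images.
- timer_button (a joint): travel of the timer's push button, 0 up, 0.006 m fully down; its spring needs about 5 N at the bottom and brings it back up
- timer_button_top (a point): centre of the top face of the round grey button, 28 mm across, in a black collar on top of a white bench timer box 80 x 90 x 30 mm that is fixed to the shelf; pressed straight down
- board: plywood setting board fixed on the shelf, 200 (x) x 280 (y) x 12 mm; origin at the centre of its underside; both stop bars are fixed near its far (+x) edge, parallel to its y axis, one on each side of its middle, and a loose tile lies on the board in front (-x) of each bar
- stop_thin: the thinner aluminium stop bar, 12 (x) x 90 (y) x 15 mm high, fixed on the board, left or right by chance; origin at the centre of its underside (the board's top), so its face towards the tile is at its own x = -6 mm. The gap in front of it is about 23 to 26 mm, wide enough for the spacer
- stop_thick: the thicker aluminium stop bar, 42 (x) x 90 (y) x 15 mm high, fixed on the board beside the other; origin at the centre of its underside, its face towards the tile at its own x = -21 mm. The gap in front of it is only about 8 to 11 mm, too narrow
- tile_a_mid (a point): centre of the loose terracotta tile in front of the thinner bar, 100 x 100 x 15 mm, about 0.3 kg, its axes nearly along the bar's; it slides on the board
- tile_b_mid (a point): centre of the tile in front of the thicker bar, the same in looks and size; to be left alone
- spacer_mid (a point): centre (half-way up) of the loose wooden spacer, 18 (x) x 60 (y) x 76 mm high, about 60 g, standing upright on the shelf beside the board; gripped across its 18 mm. Standing on the board it reaches 61 mm above tile and bars, so fingertips that stay in its upper 58 mm clear them
- jar: black plastic screw jar, 66 mm across, 75 mm high, a bystander to the right of the board; origin under its centre
- hinge_a: zinc butt hinge lying open, 56 x 60 x 8 mm, a bystander on the robot's side of the board; origin under its centre
- hinge_b: a second such hinge near the first, a bystander
- bradawl: green-handled bradawl lying down, 125 mm long, 28 mm thick, a bystander to the left of the board; origin under the front part of its handle
Mind the look-alikes: they are no part of the job. Leave any blue look-alike of the part that bears spacer_mid alone.

How it is judged (in metres and radians):
On the way, in this order (a step that is already met when the one before it is completed fails the run):
1. the timer's button is pressed fully down (value of joint timer_button above 0.0052 m), for 0.05 s.
2. the button is let go and comes back up (value of joint timer_button below 0.0015 m), for 0.05 s.
3. the spacer stands upright on the board in the wide gap, let go (y of spacer_mid in the frame of stop_thin between -0.025 and 0.025 m and z of spacer_mid in the frame of stop_thin between 0.033 and 0.0405 m and angle between spacer_mid's own z axis and vertical below 0.1 rad and x of spacer_mid in the frame of stop_thin between -0.03 and -0.0125 m and contact force between the fingers and spacer below 0.2 N), for 0.2 s.
At the end, for the whole second after the job is handed in: timer button up; spacer upright on the board at the thinner bar, within 25 mm of its middle; tile flat, square (0.04 rad), within 20 mm sideways; spacer flush to bar and tile flush to spacer (2.5 mm); fingers on the tile only, over 2 N from finger to tile to spacer to bar (y of spacer_mid in the frame of stop_thin between -0.025 and 0.025 m and z of spacer_mid in the frame of stop_thin between 0.033 and 0.0405 m and angle between spacer_mid's own z axis and vertical below 0.1 rad and x of spacer_mid in the frame of stop_thin between -0.0175 and -0.0125 m and x of tile_a_mid in the frame of stop_thin between -0.0765 and -0.0715 m and y of tile_a_mid in the frame of stop_thin between -0.02 and 0.02 m and z of tile_a_mid in the frame of stop_thin between 0.0045 and 0.0105 m and angle between the x axis of tile_a_mid and the x axis of stop_thin, either way round below 0.04 rad and angle between the x axis of spacer_mid and the x axis of stop_thin, either way round below 0.06 rad and contact force between tile_a and spacer above 2 N and contact force between spacer and stop_thin above 2 N and contact force between the fingers and tile_a above 2 N and contact force between the fingers and spacer below 0.2 N and value of joint timer_button below 0.0015 m); the arm keeps its last pose, push and grip.
It fails at once if the other tile is shifted (over 8 mm) (distance of tile_b_mid from where it was at the start of the episode above 0.008 m).
It fails at once if a bystander is shifted (over 30 mm) (distance of any of jar, hinge_a, hinge_b, bradawl from where it was at the start of the episode above 0.03 m).
It also fails if it takes over 64 s, if anything falls off the work surface, if the arm or the gripper's body presses on something with over 40 N, if the wrist force passes 120 N, or if a joint passes its speed limit or range.

## Robot

A 6-joint arm with a two-finger parallel gripper is mounted at the origin on the work surface. World frame = base frame: x ahead of the robot, y to its left, z up, the work surface at z = 0. Lengths are in mm, angles in rad, forces in N, time in s.
With the tool pointing down it reaches from about 350 to 975 mm from the base axis. Payload 17.4 kg.
Tool frame: the origin (TCP) lies midway between the tips of the shut fingers; the grasp point (between the pads) lies 19 mm behind it; x points along the fingers, y is the direction in which the jaws open and shut, and the axes are right-handed (so a half turn about x gives the same grasp; the last joint's range is limited). The gripper opens to 85 mm and grips with 20 to 120 N. Pads are 22 mm wide; open, the fingers measure 114 mm over their backs; the gripper's body (76 mm by 85 mm) begins 54 mm behind the grasp point. The pads swing forward as they close: fully open they stand 13 mm farther back than shut.
Start: joints at [1.28, 0.116, 1.442, -0, 1.584, -0.038], TCP at [168.836, 653.549, 231.303] pointing down, gripper open.
Joint ranges: [-2.83, 2.83], [-0.83, 2.19], [0.07, 2.5], [-1.14, 4.28], [0.01, 3], [-2.97, 2.97]. Speed limits (rad/s): [1.89, 1.89, 2.22, 3.14, 3.14, 3.14].

## Interface

Orientations are given as a 3x3 rotation matrix whose columns are the frame's x, y, z axes.
In Python, from plant import robot, camera, calibration, job gives the robot as it stands.
- The arm moves only by the tool move_arm, never from a script. Its argument "series" is a list of rows, each an object of numbers: "x", "y", "z": the shift along the tool's x, y, z in units of 0.03 m (1.0 is 0.03 m); "ax", "ay", "az": the turn, a rotation vector about the tool's x, y, z in units of 5 degrees (1.0 is 5 degrees); "hand": the closure, from -1 (fully open) to 1 (shut), so that 0 is half open. In form: [{"x": .., "y": .., "z": .., "ax": .., "ay": .., "az": .., "hand": ..}, ...]. A call has 1 to 10 rows; each row shifts and turns the pose as measured when the row begins, along the tool's axes as they then stand; what a row does not reach is not made up. A row lasts 1/12 s, in which the tool goes at most 41.7 mm and 7.16 degrees, less where a joint would pass 70% of its speed; a pose out of reach is approached as far as the arm can. A call with a number of a shift or a turn outside -1 to 1 is refused whole. A call with a gripper value outside its range is refused whole. The fingers move at their own pace and stop on an object; "squeeze" is the grip in N (left out, the last holds). Time passes only in rows, so rows that do not move let the fingers close. It gives the time, the measured TCP pose, the force and the opening at its end, in the units of the state.
- robot.get_obs(): the state, without advancing time (a new reading comes with each control period).
- camera(name): name is "scene" or "top"; returns the picture (420x560x3 uint8, blue, green, red); there is no depth.
- calibration(name): a dict with "fx", "fy", "cx", "cy" (pixels), "dist" ([k1, k2, p1, p2, k3] as OpenCV has them; the pictures are not rectified), "rvec" (rotation vector, rad) and "tvec" (3), from world to camera coordinates, as OpenCV has them. Camera axes: x right, y down, z forward; pixel columns grow to the right and rows downward; lengths in mm; the calibration is good to about 2 mm. A picture is of the moment at which its call begins. calibration takes no time and is no camera call.
- job.finish_job(): hands the job in, once; it reports no verdict.
The state is a dict: "t": time; "q": joint angles; "joint_vel": joint speeds; "joint_torque": joint torques, N m; "position": TCP position; "tool_rot": TCP orientation; "contact_force": force on the tool from outside, world axes, zero at the start; "ft_torque": the same for the moment, N m; "grip_width": finger opening in mm.
Only numpy, scipy, OpenCV 4.12 (cv2) and the standard library are available. Lean on these libraries where they do the work, as an engineer would, in place of code of your own. Each camera call takes 0.05 s, during which the arm holds its last target.

## Working session

There is one attempt and no reset: what is moved stays moved. The work goes in short steps, Python scripts to look and compute and a tool call to move; the robot and the scene stay as the last step left them, time stands still between calls to the robot, and variables do not carry over. Pictures are saved under pics/ and viewed, and the job is handed in when it is done.

Besides the shell and the picture viewer there is one more tool, called after "Request:" as name(argument=value, ...) on one line, values as JSON. move_arm: Moves the arm, as the interface text tells. Its arguments: {"type":"object","properties":{"series":{"type":"array"},"squeeze":{"type":"number"}},"required":["series"]}

```bash
ls; mkdir -p pics
cat > h.py <<'E'
import numpy as np,cv2
from plant import robot,camera,calibration,job
def ray(n,uv):
    c=calibration(n);K=np.array([[c['fx'],0,c['cx']],[0,c['fy'],c['cy']],[0,0,1.]])
    R=cv2.Rodrigues(np.array(c['rvec'],float))[0];t=np.array(c['tvec'],float).reshape(3)
    p=cv2.undistortPoints(np.array(uv,float).reshape(-1,1,2),K,np.array(c['dist'],float)).reshape(-1,2)
    d=np.c_[p,np.ones(len(p))]@R
    return -R.T@t,d
def onz(n,uv,z):
    o,d=ray(n,uv);return o+d*((z-o[2])/d[:,2])[:,None]
def proj(n,P):
    c=calibration(n);K=np.array([[c['fx'],0,c['cx']],[0,c['fy'],c['cy']],[0,0,1.]])
    return cv2.projectPoints(np.array(P,float).reshape(-1,3),np.array(c['rvec'],float),np.array(c['tvec'],float),K,np.array(c['dist'],float))[0].reshape(-1,2)
E
python3 - <<'E'
from h import *
for n in ("scene","top"):
    cv2.imwrite(f"pics/{n}0.png",camera(n)); print(n,calibration(n), ray(n,[[280,210]])[0])
o=robot.get_obs();print(o)
E
```

```text
pics
scene {'fx': 379.58416616382436, 'fy': 379.58416616382436, 'cx': 277.04831820940353, 'cy': 208.99997505268732, 'dist': array([0.00527362, 0.        , 0.        , 0.        , 0.        ]), 'rvec': array([ 1.84860382,  1.64710764, -0.66003392]), 'tvec': array([-100.2224464 , -335.60340559, 1415.6474002 ])} [1231.80116785  -55.08225182  778.69350501]
top {'fx': 434.355135089683, 'fy': 434.355135089683, 'cx': 275.78930483411204, 'cy': 210.3998428011315, 'dist': array([0.02531206, 0.        , 0.        , 0.        , 0.        ]), 'rvec': array([ 2.16486485, -2.18558852,  0.06410973]), 'tvec': array([ 42.94874678, 548.06214709, 941.32806483])} [476.10131405  22.43555751 980.37718357]
{'t': 0.1, 'q': array([ 1.28018831e+00,  1.16431099e-01,  1.44218726e+00,  1.28857297e-07,
        1.58400791e+00, -3.77752472e-02]), 'joint_vel': array([ 0.00039339, -0.00180899, -0.00299869,  0.00135021,  0.00121762,
       -0.00156894]), 'joint_torque': array([ 1.79685598e-03, -7.33669639e+01, -6.33792686e+01, -1.56581905e-04,
        5.48283817e-03, -5.75967579e-05]), 'position': array([168.79345534, 653.37946817, 230.64762176]), 'tool_rot': array([[-2.96289541e-04,  2.50147513e-01,  9.68207691e-01],
       [-9.90236528e-04,  9.68207186e-01, -2.50147686e-01],
       [-9.99999466e-01, -1.03287077e-03, -3.91644575e-05]]), 'contact_force': array([ 0.07613279, -0.40127488,  0.2271592 ]), 'ft_torque': array([ 0.00645745, -0.00772762, -0.0376243 ]), 'grip_width': 85.35553151687654}
```

View pics/scene0.png

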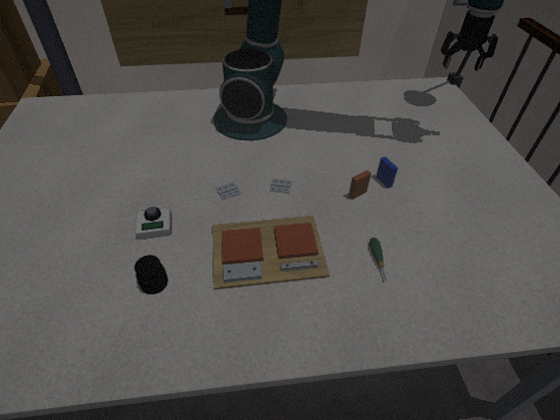

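View pics/top0.png

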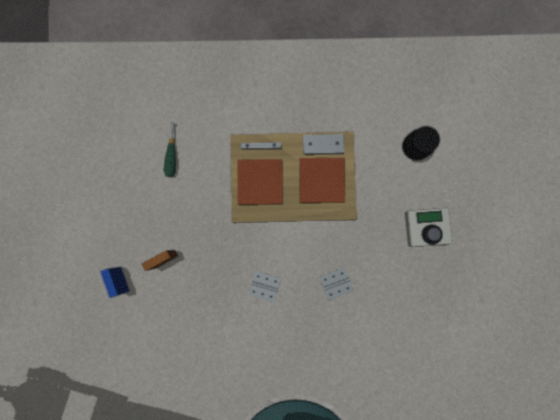

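The top view shows the thin bar at (261,146) with tile A at (261,182). The thick bar is at (323,144) with tile B at (322,180), and the timer button is at (432,234). Candidates for the spacer are the brown block at top (158,260) / scene (360,184), and the blue block at top (115,282) / scene (387,172). I choose the brown one. Next I'll take close crops and masks.

Run:
```python
from h import *
t=cv2.imread("pics/top0.png");s=cv2.imread("pics/scene0.png")
a=cv2.resize(t[235:305,90:190],None,fx=4,fy=4,interpolation=cv2.INTER_NEAREST)
b=cv2.resize(s[150:205,335:405],(400,280),interpolation=cv2.INTER_NEAREST)
c=cv2.resize(t[200:255,400:460],(400,280),interpolation=cv2.INTER_NEAREST)
d=cv2.resize(t[125:225,225:360],(400,280),interpolation=cv2.INTER_NEAREST)
cv2.imwrite("pics/crop.png",np.vstack([np.hstack([a,b]),np.hstack([c,d])]))
hsv=cv2.cvtColor(t,cv2.COLOR_BGR2HSV);hs=cv2.cvtColor(s,cv2.COLOR_BGR2HSV)
def blobs(n,h,lo,hi,z,amin=40):
    m=cv2.inRange(h,lo,hi)
    for k in cv2.findContours(m,cv2.RETR_EXTERNAL,cv2.CHAIN_APPROX_NONE)[0]:
        if cv2.contourArea(k)<amin: continue
        r=cv2.minAreaRect(k);bx=cv2.boxPoints(r)
        P=onz(n,bx,z);print(n,np.round(r[0]),cv2.contourArea(k),np.round(P.mean(0)),np.round(P[:,:2]).tolist())
blobs('top',hsv,(0,130,60),(12,255,255),27)
print(hsv[260,155],hsv[180,260],hs[185,358],hs[182,367])
```

```text
top [260. 181.] 1851.5 [614.  72.  27.] [[663.0, 121.0], [662.0, 23.0], [564.0, 24.0], [565.0, 121.0]]
top [322. 180.] 1877.5 [614. -65.  27.] [[664.0, -17.0], [663.0, -114.0], [565.0, -112.0], [566.0, -16.0]]
[ 13 161 108] [  9 154 111] [ 13 113  52] [10 97 55]
```

View pics/crop.png

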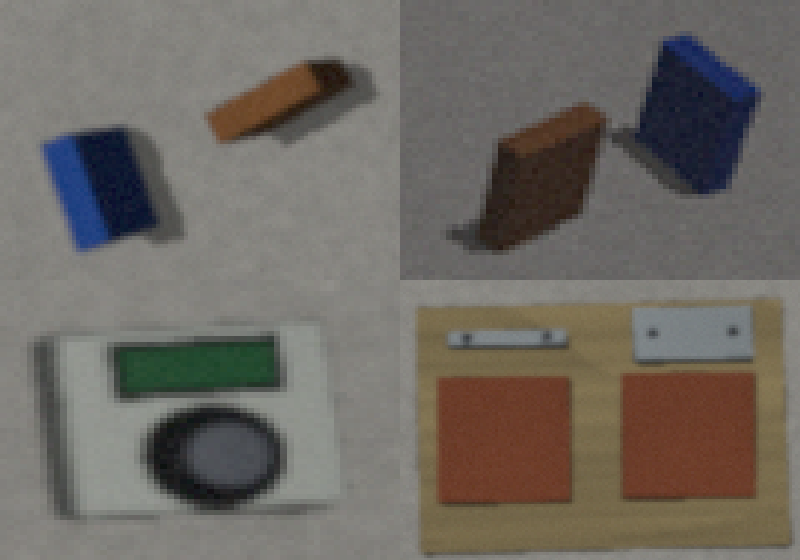

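```bash
cat > m.py <<'E'
from h import *
def comps(n,m,z,amin=15,roi=None):
    if roi: 
        q=np.zeros_like(m);x0,y0,x1,y1=roi;q[y0:y1,x0:x1]=m[y0:y1,x0:x1];m=q
    N,L,S,C=cv2.connectedComponentsWithStats(m)
    for i in range(1,N):
        if S[i,4]<amin: continue
        ys,xs=np.nonzero(L==i);P=onz(n,np.c_[xs,ys],z)[:,:2];c=P.mean(0)
        r=cv2.minAreaRect(P.astype(np.float32));w,V=np.linalg.eigh(np.cov((P-c).T))
        print(n,'px',np.round(C[i],1),S[i,4],'c',np.round(c,1),'rect',np.round(r[0],1),np.round(r[1],1),'sd*3.46',np.round(np.sqrt(12*w),1),'long axis',np.round(V[:,1],3))
E
python3 - <<'E'
from m import *
t=cv2.imread("pics/top0.png");s=cv2.imread("pics/scene0.png")
h=cv2.cvtColor(t,cv2.COLOR_BGR2HSV);hs=cv2.cvtColor(s,cv2.COLOR_BGR2HSV)
comps('top',cv2.inRange(h,(5,100,75),(20,255,255)),76,roi=(135,240,185,280))
comps('scene',cv2.inRange(hs,(5,100,68),(20,255,255)),76,roi=(340,160,380,200))
print(hs[170:182,352:370,2])
print('tiles');comps('top',cv2.inRange(h,(0,120,60),(12,255,255)),27,500,roi=(225,120,360,230))
comps('scene',cv2.inRange(hs,(0,120,50),(12,255,255)),27,200,roi=(200,210,340,290))
print('bars')
bars=cv2.inRange(h,(90,10,90),(130,90,255));comps('top',bars,27,20,roi=(230,130,356,160))
print('board');comps('top',cv2.inRange(h,(14,70,60),(30,255,255)),12,100,roi=(220,120,370,230))
print('button grey px');print(h[222:246,420:446,2])
print(hs[204:224,140:166,2])
E
```

```text
top px [155.5 260.3] 225 c [443.1 287.3] rect [443.1 287.2] [16.8 57. ] sd*3.46 [16.8 57.1] long axis [-0.466  0.885]
scene px [361.5 175.2] 76 c [443.2 289. ] rect [443.3 289.2] [16.1 55. ] sd*3.46 [17.1 55.3] long axis [-0.46   0.888]
[[105 106 108 104 105 109 104 104 109 107 111 107 110  98  91  91  95 101]
 [105 106 106 102 105 104 105 111 103 111 104  96  88  83  79  83  86  90]
 [107 105 108 100 104 107 105 108 104  96  90  86  81  85  79  82  81  81]
 [103 105 104 104 103 108 102  97  94  83  79  80  78  81  79  84  86  82]
 [103 105 103 108 100  99  94  89  82  80  83  86  80  82  80  80  74  59]
 [104 108 103  99  87  79  79  79  81  79  83  85  85  80  73  68  57  46]
 [102  94  92  85  78  79  81  83  89  81  81  83  72  69  54  54  49  51]
 [ 82  81  73  76  85  85  82  83  85  86  70  71  53  55  52  55  51  57]
 [ 56  64  77  84  84  83  84  82  77  74  56  54  43  55  54  50  51  68]
 [ 44  48  60  74  83  79  73  66  54  50  53  52  52  54  46  50  48  67]
 [ 40  38  38  61  69  63  57  52  56  53  53  51  50  55  49  52  56  71]
 [ 39  41  41  47  53  51  56  50  52 
[... 5024 characters left out ...]
25   1  20
   19  65 106 117 115 112 112 108]
 [111 110 112 114 102  59   3  15  18  14  11  14  14  19  21   0   7  18
   60 103 116 111 114 112 112 113]
 [112 113 110 114 120  87  39   9   7  10  20   2  13  13   0  31  53  79
  104 119 117 120 115 114 114 115]
 [111 110 113 114 111 101  87  84  74  46  26  19  27  36  76  94  99 114
  115 106  95  95  89 103 114 113]
 [115 110 113 114 115 116 117 118 114  98  89  77  61  58  84  96  91  84
   79  65  59  50  41  87 113 113]
 [109 114 114 111  99  92  92  93  90  89  91  79  62  50  55  47  40  42
   41  40  45  32  19  86 116 112]
 [114 104  90  73  55  48  56  48  46  39  40  37  43  49  47  43  53  49
   52  52  48  42  29  88 117 113]]
```

Run:
```python
from m import *
t=cv2.imread("pics/top0.png");h=cv2.cvtColor(t,cv2.COLOR_BGR2HSV)
print('bar/tile uv->world', np.round(onz('top',[[240.9,142.3],[281.7,142.3],[240.9,149.3],[281.7,149.3]],27),1).tolist())
v=t[:,:,0].astype(int)
print(v[139:163,262:276:4]); print(v[145:147,234:290])
b=cv2.inRange(h,(0,0,66),(180,60,100));comps('top',b,40,30,roi=(424,225,444,245))
o1,d1=ray('top',[[434.0,234.0]]);o2,d2=ray('scene',[[151.5,210.2]])
d1=d1[0]/np.linalg.norm(d1);d2=d2[0]/np.linalg.norm(d2)
s=np.linalg.lstsq(np.c_[d1,-d2],o2-o1,rcond=None)[0];print(o1+s[0]*d1,o2+s[1]*d2)
for z in(35,40,45):print(z,onz('top',[[434,234]],z),onz('scene',[[151.5,210.2]],z))
# board edges
print(v[181,222:240],v[181,350:362])
```

```text
bar/tile uv->world [[701.0, 114.0, 27.0], [699.9, 23.1, 27.0], [685.2, 114.1, 27.0], [684.1, 23.3, 27.0]]
[[ 71  71  80  80]
 [ 73  70  72  80]
 [ 74  75  73  86]
 [ 95  99  95  89]
 [128 127 128  88]
 [132 136 134  77]
 [134 133 132  78]
 [133 136 136  95]
 [123 122 117  91]
 [ 80  84  79  66]
 [ 57  63  60  56]
 [ 66  73  70  64]
 [ 74  72  75  70]
 [ 76  73  72  74]
 [ 73  68  72  69]
 [ 72  73  73  72]
 [ 70  72  72  70]
 [ 74  72  72  75]
 [ 74  74  74  75]
 [ 71  74  66  71]
 [ 56  56  58  55]
 [ 38  47  44  40]
 [ 41  40  42  44]
 [ 44  39  43  45]]
[[ 70  69  71  67  72  72  92 118 131 136 129 110  81  68  90 116 131 135
  137 132 132 135 137 134 134 137 133 132 134 135 137 134 133 134 136 134
  132 131 111  88  78  94 122 132 134 127 112  83  69  73  72  79  76  74
   75  75]
 [ 70  74  70  73  74  76  89 116 130 133 131 110  86  78  98 121 131 133
  137 134 137 134 135 134 134 137 135 133 133 132 133 137 136 135 136 136
  136 129 113  93  95 105 120 125 125 116 101  80  68  75  79  76  78  74
   74  77]]
top px [433.8 233.8] 116 c [ 493.4 -300.6] rect [ 494.  -300.1] [23.3 23.7] sd*3.46 [22.3 22.7] long axis [0.279 0.96 ]
[ 492.68860275 -297.65179808   50.02255053] [ 492.71623664 -295.6476405    49.33351529]
35 [[ 492.95643974 -302.82028792   35.        ]] [[ 478.19160503 -300.37527531   35.        ]]
40 [[ 492.86729476 -301.10004413   40.        ]] [[ 483.25827267 -298.72612131   40.        ]]
45 [[ 492.77814978 -299.37980035   45.        ]] [[ 488.3249403  -297.07696732   45.        ]]
[126 125 125 124 122 124 127 124 111  90  80  78  75  77  72  56  42  46] [ 75  76  77  75  80 109 125 125 124 126 128 131]
```

Measured estimates in world mm:

| Item | x | y | z |
|---|---|---|---|
| Spacer centre | 443 | 288 | – |
| Button | 493 | -299 | about 45–50 |
| Thin bar | 694.7 | 70 | – |
| Tile A | 613 | 73 | – |

The spacer's long axis is (-0.465, 0.886). I'll rotate to yaw 0 while moving towards the button.

Request:
move_arm(series=[{"ax":1,"z":0.4,"hand":1},{"ax":1,"z":0.8,"hand":1},{"ax":1,"z":0.8,"hand":1},{"ax":1,"z":0.8,"hand":1},{"ax":1,"z":0.8,"hand":1},{"ax":1,"z":0.8,"hand":1},{"ax":1,"z":0.8,"hand":1},{"ax":1,"z":0.8,"hand":1},{"ax":1,"z":0.8,"hand":1},{"ax":1,"z":0.8,"hand":1}])

```text
schema error: expected keys x, y, z, ax, ay, az, hand
```

Request:
move_arm(series=[{"ax":1,"z":0.8,"hand":1},{"ax":1,"z":0.8,"hand":1},{"ax":1,"z":0.8,"hand":1},{"ax":1,"z":0.8,"hand":1},{"ax":1,"z":0.8,"hand":1},{"z":0.8,"hand":1},{"z":0.8,"hand":1},{"z":0.8,"hand":1},{"z":0.8,"hand":1},{"z":0.8,"hand":1}])

```text
schema error: expected keys x, y, z, ax, ay, az, hand
```

All keys are needed in every row.

Request:
move_arm(series=[{"x":0,"y":0,"z":0.4,"ax":1,"ay":0,"az":0,"hand":1},{"x":0,"y":0,"z":0.8,"ax":1,"ay":0,"az":0,"hand":1},{"x":0,"y":0,"z":0.8,"ax":1,"ay":0,"az":0,"hand":1},{"x":0,"y":0,"z":0.8,"ax":1,"ay":0,"az":0,"hand":1},{"x":0,"y":0,"z":0.8,"ax":1,"ay":0,"az":0,"hand":1},{"x":0,"y":0,"z":0.8,"ax":1,"ay":0,"az":0,"hand":1},{"x":0,"y":0,"z":0.8,"ax":1,"ay":0,"az":0,"hand":1},{"x":0,"y":0,"z":0.8,"ax":1,"ay":0,"az":0,"hand":1},{"x":0,"y":0,"z":0.8,"ax":1,"ay":0,"az":0,"hand":1},{"x":0,"y":0,"z":0.8,"ax":1,"ay":0,"az":0,"hand":1}])

```text
t: 0.93
position: [344.5, 510.5, 225.1]
tool_rot: [[-0.005, 0.916, 0.402], [-0.008, 0.402, -0.916], [-1.0, -0.007, 0.005]]
contact_force: [0.6, 0.4, 0.9]
grip_width: -0.2
```

Request:
move_arm(series=[{"x":0,"y":0.3,"z":0.9,"ax":1,"ay":0,"az":0,"hand":1},{"x":0,"y":0.3,"z":0.9,"ax":1,"ay":0,"az":0,"hand":1},{"x":0,"y":0.3,"z":0.9,"ax":1,"ay":0,"az":0,"hand":1},{"x":0,"y":0.3,"z":0.9,"ax":1,"ay":0,"az":0,"hand":1},{"x":0,"y":0.3,"z":0.9,"ax":0.5,"ay":0,"az":0,"hand":1},{"x":0,"y":0.1,"z":1,"ax":0,"ay":0,"az":0,"hand":1},{"x":0,"y":0.1,"z":1,"ax":0,"ay":0,"az":0,"hand":1},{"x":0,"y":0.1,"z":1,"ax":0,"ay":0,"az":0,"hand":1},{"x":0,"y":0.1,"z":1,"ax":0,"ay":0,"az":0,"hand":1},{"x":0,"y":0.1,"z":1,"ax":0,"ay":0,"az":0,"hand":1}])

```text
t: 1.77
position: [435.4, 227.2, 222.7]
tool_rot: [[-0.01, 1.0, -0.006], [-0.012, -0.006, -1.0], [-1.0, -0.01, 0.012]]
contact_force: [-0.8, -0.5, -0.4]
grip_width: 0.4
```

Request:
move_arm(series=[{"x":0,"y":0.12,"z":1,"ax":0,"ay":0.14,"az":0.11,"hand":1},{"x":0,"y":0.12,"z":1,"ax":0,"ay":0,"az":0,"hand":1},{"x":0,"y":0.12,"z":1,"ax":0,"ay":0,"az":0,"hand":1},{"x":0,"y":0.12,"z":1,"ax":0,"ay":0,"az":0,"hand":1},{"x":0,"y":0.12,"z":1,"ax":0,"ay":0,"az":0,"hand":1},{"x":0,"y":0.12,"z":1,"ax":0,"ay":0,"az":0,"hand":1},{"x":0,"y":0.12,"z":1,"ax":0,"ay":0,"az":0,"hand":1},{"x":0,"y":0.12,"z":1,"ax":0,"ay":0,"az":0,"hand":1},{"x":0,"y":0.12,"z":1,"ax":0,"ay":0,"az":0,"hand":1},{"x":0,"y":0.12,"z":1,"ax":0,"ay":0,"az":0,"hand":1}])

```text
t: 2.6
position: [466.8, -88.0, 221.5]
tool_rot: [[0.0, 1.0, -0.005], [0.0, -0.005, -1.0], [-1.0, 0.0, -0.0]]
contact_force: [0.2, 0.4, -0.4]
grip_width: 0.2
```

Request:
move_arm(series=[{"x":0.5,"y":0,"z":1,"ax":0,"ay":0,"az":0,"hand":1},{"x":0.5,"y":0,"z":1,"ax":0,"ay":0,"az":0,"hand":1},{"x":0.5,"y":0,"z":1,"ax":0,"ay":0,"az":0,"hand":1},{"x":0.5,"y":0,"z":1,"ax":0,"ay":0,"az":0,"hand":1},{"x":0.5,"y":0,"z":0.8,"ax":0,"ay":0,"az":0,"hand":1},{"x":0.5,"y":0,"z":0.5,"ax":0,"ay":0,"az":0,"hand":1},{"x":0,"y":0,"z":0,"ax":0,"ay":0,"az":0,"hand":1},{"x":0,"y":0,"z":0,"ax":0,"ay":0,"az":0,"hand":1}])

```text
t: 3.27
position: [463.2, -260.2, 126.4]
tool_rot: [[-0.0, 1.0, -0.011], [0.001, -0.011, -1.0], [-1.0, -0.0, -0.001]]
contact_force: [0.9, 0.0, 0.1]
grip_width: -0.1
```

Remaining: dx +30, dy -39 and dz about -70.

Request:
move_arm(series=[{"x":0.5,"y":0.5,"z":0.6,"ax":0,"ay":0,"az":0,"hand":1},{"x":0.5,"y":0.5,"z":0.65,"ax":0,"ay":0,"az":0,"hand":1},{"x":0,"y":0,"z":0,"ax":0,"ay":0,"az":0,"hand":1},{"x":0,"y":0,"z":0,"ax":0,"ay":0,"az":0,"hand":1}])

```text
t: 3.6
position: [494.9, -296.8, 98.2]
tool_rot: [[0.002, 1.0, -0.009], [0.001, -0.009, -1.0], [-1.0, 0.002, -0.001]]
contact_force: [-0.9, -0.1, 1.2]
grip_width: 0.2
```

Run:
```python
from h import *
o=robot.get_obs();print(o['position'],o['contact_force'])
t=camera('top');s=camera('scene')
cv2.imwrite("pics/b1.png",np.hstack([cv2.resize(t[190:260,390:470],(400,350),interpolation=cv2.INTER_CUBIC),cv2.resize(s[170:240,115:195],(400,350),interpolation=cv2.INTER_CUBIC)]))
print(proj('top',[o['position']]),proj('scene',[o['position']]))
```

```text
[ 494.89892781 -296.80336399   98.20640295] [-0.87679612 -0.12037194  1.18186309]
[[441.86932745 232.40556928]] [[146.6412816  197.58187047]]
```

View pics/b1.png

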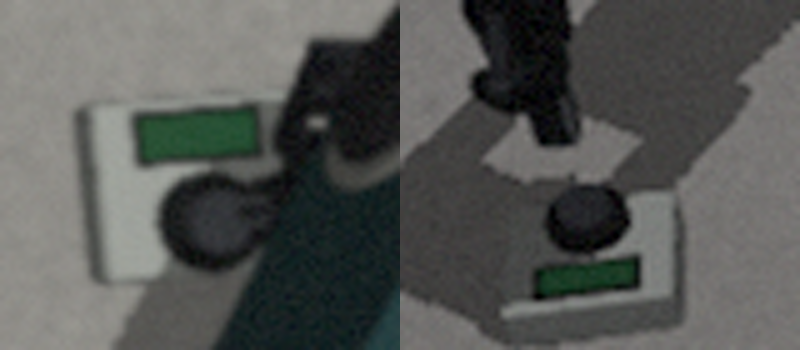

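The fingertips hover above the button (right crop: tips at (560,140), button at (587,215)). I'll descend gently.

Request:
move_arm(series=[{"x":0.6,"y":-0.05,"z":0.1,"ax":0,"ay":0,"az":0,"hand":1},{"x":0.6,"y":0,"z":0,"ax":0,"ay":0,"az":0,"hand":1},{"x":0,"y":0,"z":0,"ax":0,"ay":0,"az":0,"hand":1}])

```text
t: 3.95
position: [494.1, -297.8, 65.9]
tool_rot: [[0.008, 1.0, -0.007], [-0.003, -0.007, -1.0], [-1.0, 0.008, 0.003]]
contact_force: [-0.3, 0.4, -0.5]
grip_width: -0.0
```

Request:
move_arm(series=[{"x":0.15,"y":0,"z":0,"ax":0,"ay":0,"az":0,"hand":1},{"x":0.15,"y":0,"z":0,"ax":0,"ay":0,"az":0,"hand":1}])

```text
t: 4.12
position: [494.7, -297.0, 59.5]
tool_rot: [[0.01, 1.0, -0.006], [-0.004, -0.006, -1.0], [-1.0, 0.01, 0.004]]
contact_force: [0.5, 0.2, 0.1]
grip_width: -0.1
```

Request:
move_arm(series=[{"x":0.15,"y":0,"z":0,"ax":0,"ay":0,"az":0,"hand":1},{"x":0.15,"y":0,"z":0,"ax":0,"ay":0,"az":0,"hand":1},{"x":0.1,"y":0,"z":0,"ax":0,"ay":0,"az":0,"hand":1}])

```text
t: 4.37
position: [495.5, -296.9, 49.1]
tool_rot: [[0.013, 1.0, -0.005], [-0.006, -0.005, -1.0], [-1.0, 0.013, 0.006]]
contact_force: [-1.7, -0.1, 4.5]
grip_width: 0.2
```

Request:
move_arm(series=[{"x":0.1,"y":0,"z":0,"ax":0,"ay":0,"az":0,"hand":1},{"x":0.1,"y":0,"z":0,"ax":0,"ay":0,"az":0,"hand":1}])

```text
t: 4.53
position: [496.0, -297.2, 45.1]
tool_rot: [[0.013, 1.0, -0.005], [-0.007, -0.005, -1.0], [-1.0, 0.013, 0.006]]
contact_force: [-21.2, 14.2, 51.5]
grip_width: -0.2
```

The force jumped to 51 N, so the button is bottomed. I'll hold briefly and then lift.

Request:
move_arm(series=[{"x":0,"y":0,"z":0,"ax":0,"ay":0,"az":0,"hand":1}])

```text
t: 4.62
position: [496.2, -297.3, 46.6]
tool_rot: [[0.014, 1.0, -0.005], [-0.007, -0.005, -1.0], [-1.0, 0.014, 0.007]]
contact_force: [-3.1, 1.2, 5.1]
grip_width: -0.1
```

Request:
move_arm(series=[{"x":-0.2,"y":0,"z":0,"ax":0,"ay":0,"az":0,"hand":1},{"x":-0.5,"y":0,"z":0,"ax":0,"ay":0,"az":0,"hand":1},{"x":-0.8,"y":0,"z":0,"ax":0,"ay":-0.08,"az":-0.15,"hand":1},{"x":-0.8,"y":0,"z":0,"ax":0,"ay":0,"az":0,"hand":1},{"x":-0.8,"y":0,"z":-0.5,"ax":0,"ay":0,"az":0,"hand":1},{"x":-0.8,"y":0,"z":-1,"ax":0,"ay":0,"az":0,"hand":1},{"x":-0.8,"y":0,"z":-1,"ax":0,"ay":0,"az":0,"hand":1},{"x":0,"y":0,"z":-1,"ax":0,"ay":0,"az":0,"hand":1},{"x":0,"y":0,"z":-1,"ax":0,"ay":0,"az":0,"hand":1},{"x":0,"y":0,"z":-1,"ax":0,"ay":0,"az":0,"hand":1}])

```text
t: 5.45
position: [496.5, -129.4, 193.3]
tool_rot: [[0.003, 1.0, -0.013], [-0.014, -0.013, -1.0], [-1.0, 0.003, 0.014]]
contact_force: [-0.0, 0.4, 0.4]
grip_width: 0.1
```

The hold showed 5 N at z=46.6 after the 51 N bottoming, and the force is now zero, so the press and release are done. Going to the spacer.

Request:
move_arm(series=[{"x":0,"y":-0.13,"z":-1,"ax":0,"ay":0.16,"az":-0.03,"hand":0},{"x":0,"y":-0.13,"z":-1,"ax":0,"ay":0,"az":0,"hand":0},{"x":0,"y":-0.13,"z":-1,"ax":0,"ay":0,"az":0,"hand":0},{"x":0,"y":-0.13,"z":-1,"ax":0,"ay":0,"az":0,"hand":0},{"x":0,"y":-0.13,"z":-1,"ax":0,"ay":0,"az":0,"hand":0},{"x":0,"y":-0.13,"z":-1,"ax":0,"ay":0,"az":0,"hand":0},{"x":0,"y":-0.13,"z":-1,"ax":0,"ay":0,"az":0,"hand":0},{"x":0,"y":-0.13,"z":-1,"ax":0,"ay":0,"az":0,"hand":0},{"x":0,"y":-0.13,"z":-1,"ax":0,"ay":0,"az":0,"hand":0},{"x":0,"y":-0.13,"z":-1,"ax":0,"ay":0,"az":0,"hand":0}])

```text
t: 6.28
position: [458.5, 185.5, 195.2]
tool_rot: [[0.006, 1.0, -0.015], [0.002, -0.015, -1.0], [-1.0, 0.006, -0.002]]
contact_force: [-0.3, -0.3, 0.3]
grip_width: 42.9
```

Request:
move_arm(series=[{"x":0,"y":0,"z":-0.8,"ax":-1,"ay":0,"az":0,"hand":0},{"x":0,"y":0,"z":-0.6,"ax":-1,"ay":0,"az":0,"hand":0},{"x":0,"y":0,"z":0,"ax":-1,"ay":0,"az":0,"hand":0},{"x":0,"y":0,"z":0,"ax":-1,"ay":0,"az":0,"hand":0},{"x":0,"y":0,"z":0,"ax":-1,"ay":0,"az":0,"hand":0},{"x":0,"y":0,"z":0,"ax":0,"ay":0,"az":0,"hand":0}])

```text
t: 6.78
position: [455.6, 236.6, 195.3]
tool_rot: [[0.006, 0.901, 0.433], [0.003, 0.433, -0.901], [-1.0, 0.007, -0.0]]
contact_force: [1.0, 0.0, 0.4]
grip_width: 42.7
```

Request:
move_arm(series=[{"x":0.4,"y":0.18,"z":-0.86,"ax":-0.4,"ay":0,"az":-0.08,"hand":0},{"x":0.8,"y":0.18,"z":-0.86,"ax":0,"ay":0,"az":0,"hand":0},{"x":0.8,"y":0,"z":0,"ax":0,"ay":0,"az":0,"hand":0},{"x":0,"y":0,"z":0,"ax":0,"ay":0,"az":0,"hand":0},{"x":0,"y":0,"z":0,"ax":0,"ay":0,"az":0,"hand":0}])

```text
t: 7.2
position: [442.9, 289.4, 135.5]
tool_rot: [[0.003, 0.892, 0.452], [0.002, 0.452, -0.892], [-1.0, 0.004, -0.0]]
contact_force: [-0.4, 0.6, 0.3]
grip_width: 43.0
```

Run:
```python
from h import *
o=robot.get_obs();print(o['position'],o['tool_rot'],o['contact_force'])
t=camera('top');s=camera('scene')
cv2.imwrite("pics/g1.png",np.hstack([cv2.resize(t[220:310,100:200],(400,360),interpolation=cv2.INTER_CUBIC),cv2.resize(s[120:210,320:420],(400,360),interpolation=cv2.INTER_CUBIC)]))
```

```text
[442.87016626 289.36754674 135.53173061] [[ 3.30582098e-03  8.92052040e-01  4.51920602e-01]
 [ 1.91040720e-03  4.51916612e-01 -8.92058140e-01]
 [-9.99992711e-01  3.81233688e-03 -2.10227219e-04]] [-0.37657151  0.55088158  0.27493298]
```

View pics/g1.png

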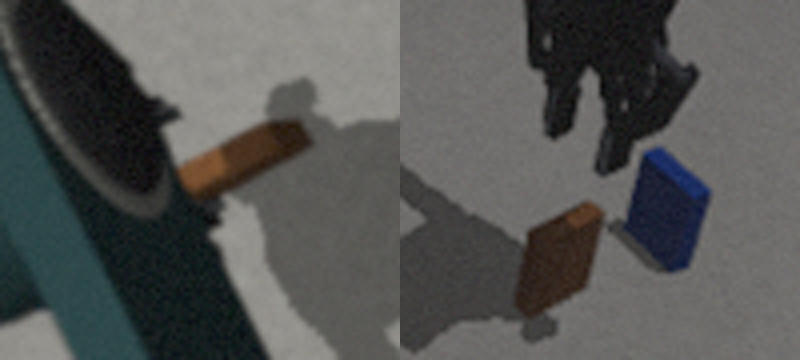

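The brown block (top crop (240,160)) lies between the two fingertips, and the blue block is clear at (670,210) in the scene crop. Descending and gripping.

Request:
move_arm(series=[{"x":0.7,"y":0,"z":0.05,"ax":-0.1,"ay":0,"az":-0.04,"hand":0},{"x":0.8,"y":0,"z":0,"ax":0,"ay":0,"az":0,"hand":0},{"x":0.8,"y":0,"z":0,"ax":0,"ay":0,"az":0,"hand":0},{"x":0.7,"y":0,"z":0,"ax":0,"ay":0,"az":0,"hand":0},{"x":0.2,"y":0,"z":0,"ax":0,"ay":0,"az":0,"hand":0},{"x":0,"y":0,"z":0,"ax":0,"ay":0,"az":0,"hand":0}])

```text
t: 7.8
position: [450.0, 287.2, 47.7]
tool_rot: [[0.013, 0.892, 0.452], [0.007, 0.452, -0.892], [-1.0, 0.015, -0.001]]
contact_force: [-0.3, -0.2, -0.3]
grip_width: 42.6
```

Request:
move_arm(series=[{"x":0.15,"y":-0.2,"z":-0.12,"ax":0,"ay":0,"az":-0.17,"hand":0},{"x":0.15,"y":0,"z":0,"ax":0,"ay":0,"az":0,"hand":0},{"x":0,"y":0,"z":0,"ax":0,"ay":0,"az":0,"hand":0}])

```text
t: 8.05
position: [444.3, 288.0, 42.3]
tool_rot: [[0.002, 0.893, 0.45], [0.002, 0.45, -0.893], [-1.0, 0.003, -0.001]]
contact_force: [-0.0, -0.8, -0.1]
grip_width: 42.8
```

Request:
move_arm(series=[{"x":0.08,"y":0,"z":0,"ax":0,"ay":0,"az":0,"hand":1},{"x":0,"y":0,"z":0,"ax":0,"ay":0,"az":0,"hand":1},{"x":0,"y":0,"z":0,"ax":0,"ay":0,"az":0,"hand":1},{"x":0,"y":0,"z":0,"ax":0,"ay":0,"az":0,"hand":1},{"x":0,"y":0,"z":0,"ax":0,"ay":0,"az":0,"hand":1}], squeeze=40)

```text
t: 8.47
position: [445.3, 288.8, 42.4]
tool_rot: [[0.006, 0.893, 0.451], [0.004, 0.451, -0.893], [-1.0, 0.007, -0.001]]
contact_force: [-0.4, 0.6, -0.5]
grip_width: 17.8
```

Request:
move_arm(series=[{"x":-0.3,"y":0,"z":0,"ax":0,"ay":0,"az":0,"hand":1},{"x":-0.7,"y":0,"z":0,"ax":0,"ay":0,"az":0,"hand":1},{"x":-0.8,"y":0,"z":0,"ax":0.8,"ay":0,"az":0,"hand":1},{"x":-0.8,"y":0,"z":0,"ax":0.9,"ay":0,"az":0,"hand":1},{"x":-0.8,"y":0.3,"z":0.3,"ax":0.9,"ay":0,"az":0,"hand":1},{"x":-0.4,"y":0.5,"z":0.5,"ax":0.9,"ay":0,"az":0,"hand":1},{"x":0,"y":0.6,"z":0.6,"ax":0.9,"ay":0,"az":0,"hand":1},{"x":0,"y":0.7,"z":0.7,"ax":0.9,"ay":0,"az":0,"hand":1}])

```text
t: 9.13
position: [515.9, 237.9, 167.4]
tool_rot: [[0.006, 1.0, -0.007], [0.005, -0.007, -1.0], [-1.0, 0.006, -0.005]]
contact_force: [-0.6, 0.3, -0.5]
grip_width: 17.5
```

Request:
move_arm(series=[{"x":0,"y":0.75,"z":0.8,"ax":0,"ay":0,"az":0,"hand":1},{"x":0,"y":0.75,"z":0.8,"ax":0,"ay":0,"az":0,"hand":1},{"x":0,"y":0.75,"z":0.8,"ax":0,"ay":0,"az":0,"hand":1},{"x":0.2,"y":0.75,"z":0.8,"ax":0,"ay":0,"az":0,"hand":1},{"x":0.2,"y":0.75,"z":0.8,"ax":0,"ay":0,"az":0,"hand":1},{"x":0.2,"y":0.5,"z":0.5,"ax":0,"ay":0,"az":0,"hand":1},{"x":0.2,"y":0.3,"z":0.3,"ax":0,"ay":0,"az":0,"hand":1},{"x":0,"y":0,"z":0,"ax":0,"ay":0,"az":0,"hand":1},{"x":0,"y":0,"z":0,"ax":0,"ay":0,"az":0,"hand":1}])

```text
t: 9.88
position: [660.3, 81.3, 150.9]
tool_rot: [[0.013, 1.0, -0.016], [0.006, -0.016, -1.0], [-1.0, 0.013, -0.006]]
contact_force: [-0.3, 0.6, -0.4]
grip_width: 17.5
```

Run:
```python
from h import *
o=robot.get_obs();print(o['position'],o['tool_rot'],o['contact_force'])
t=camera('top');s=camera('scene')
cv2.imwrite("pics/p1t.png",t);cv2.imwrite("pics/p1s.png",s)
cv2.imwrite("pics/p1.png",np.hstack([cv2.resize(t[100:230,210:360],(400,347),interpolation=cv2.INTER_CUBIC),cv2.resize(s[180:290,230:350],(400,347),interpolation=cv2.INTER_CUBIC)]))
```

```text
[660.25348148  81.29920452 150.89032466] [[ 0.01281251  0.99978581 -0.01625337]
 [ 0.00596005 -0.01633077 -0.99984888]
 [-0.99990015  0.01271371 -0.00616801]] [-0.34355112  0.5944697  -0.37616901]
```

View pics/p1.png

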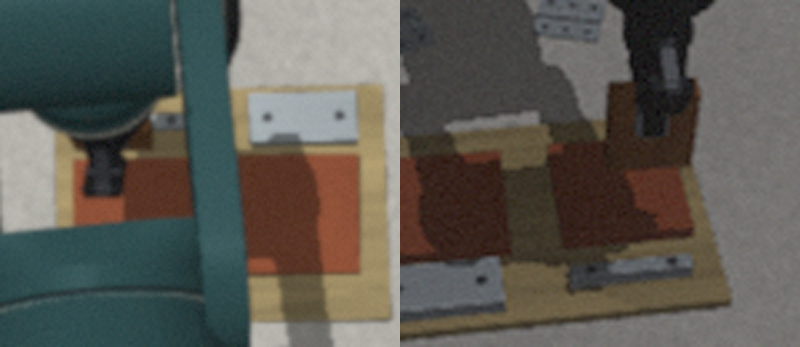

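Request:
move_arm(series=[{"x":0.5,"y":0.25,"z":0.2,"ax":-0.2,"ay":-0.06,"az":-0.1,"hand":1},{"x":0.7,"y":0.15,"z":0.15,"ax":0,"ay":0,"az":-0.04,"hand":1},{"x":0.7,"y":0,"z":0,"ax":0,"ay":0,"az":0,"hand":1},{"x":0.1,"y":0,"z":0,"ax":0,"ay":0,"az":0,"hand":1},{"x":0,"y":0,"z":0,"ax":0,"ay":0,"az":0,"hand":1}])

```text
t: 10.4
position: [670.9, 77.1, 94.6]
tool_rot: [[0.006, 1.0, 0.009], [0.002, 0.009, -1.0], [-1.0, 0.006, -0.002]]
contact_force: [-0.4, -0.1, 0.4]
grip_width: 17.5
```

Request:
move_arm(series=[{"x":0.25,"y":0.12,"z":0.22,"ax":0,"ay":0,"az":0,"hand":1},{"x":0.15,"y":0,"z":0,"ax":0,"ay":0,"az":-0.04,"hand":1},{"x":0,"y":0,"z":0,"ax":0,"ay":0,"az":0,"hand":1}])

```text
t: 10.65
position: [675.0, 71.8, 85.1]
tool_rot: [[0.005, 1.0, 0.011], [0.002, 0.011, -1.0], [-1.0, 0.005, -0.002]]
contact_force: [1.4, 0.2, -1.3]
grip_width: 17.5
```

Run:
```python
from h import *
o=robot.get_obs();print(o['position'],o['tool_rot'][:,:2],o['contact_force'])
t=camera('top');s=camera('scene')
cv2.imwrite("pics/p2t.png",t);cv2.imwrite("pics/p2s.png",s)
cv2.imwrite("pics/p2.png",cv2.resize(s[195:285,265:345],(711,800)[::1] if 0 else (533,600),interpolation=cv2.INTER_CUBIC))
# predicted: bar near-top edge, tile far edge, spacer bottom front edge
g=lambda P:np.round((proj('scene',P)-[265,195])*600/90,0).tolist()
print('bar near top edge x688.5',g([[688.5,115,27],[688.5,25,27]]))
print('bar far',g([[700.5,115,27],[700.5,25,27]]))
print('tile far edge 663',g([[663,123,27],[663,23,27]]))
p=o['position'];zb=p[2]-42.4
print('spacer front bottom',g([[p[0]+9,p[1]+30,zb],[p[0]+9,p[1]-30,zb]]),'front top',g([[p[0]+9,p[1]+30,zb+76],[p[0]+9,p[1]-30,zb+76]]))
```

```text
[675.00492926  71.79808682  85.117427  ] [[ 0.00540581  0.99992078]
 [ 0.00219659  0.01135503]
 [-0.99998298  0.00543042]] [ 1.40721923  0.22348416 -1.27724593]
bar near top edge x688.5 [[342.0, 436.0], [99.0, 459.0]]
bar far [[349.0, 463.0], [103.0, 486.0]]
tile far edge 663 [[350.0, 380.0], [85.0, 403.0]]
spacer front bottom [[308.0, 404.0], [145.0, 418.0]] front top [[325.0, 268.0], [151.0, 283.0]]
```

View pics/p2.png

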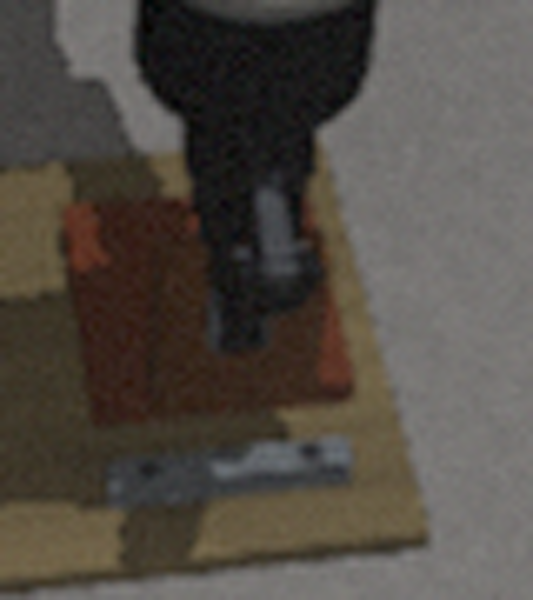

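Run:
```python
from h import *
s=cv2.imread("pics/p2s.png")
c=s[225:275,270:330].astype(float)
c=np.clip((c/100)**0.6*255,0,255).astype(np.uint8)
cv2.imwrite("pics/p2e.png",cv2.resize(c,(720,600),interpolation=cv2.INTER_CUBIC))
h=cv2.cvtColor(s,cv2.COLOR_BGR2HSV)
for u in (281,290,293,296,306,310,314): print(u,[tuple(map(int,h[v,u])) for v in range(246,266)])
```

```text
281 [(9, 134, 55), (8, 130, 55), (6, 140, 53), (4, 109, 56), (9, 121, 55), (11, 135, 53), (3, 102, 55), (9, 142, 54), (10, 128, 60), (0, 111, 55), (10, 113, 52), (11, 120, 51), (10, 117, 48), (21, 79, 55), (21, 78, 62), (23, 83, 55), (20, 79, 58), (20, 90, 51), (20, 30, 51), (90, 9, 58)]
290 [(11, 135, 53), (14, 123, 54), (12, 123, 54), (9, 138, 50), (10, 108, 52), (11, 122, 50), (10, 125, 53), (13, 134, 55), (12, 100, 56), (17, 114, 56), (12, 123, 54), (14, 102, 55), (19, 88, 61), (17, 73, 66), (21, 84, 61), (21, 87, 56), (20, 64, 60), (15, 17, 60), (120, 26, 60), (105, 23, 66)]
293 [(13, 154, 53), (12, 144, 53), (13, 138, 50), (16, 127, 58), (13, 118, 56), (12, 158, 50), (14, 130, 51), (8, 99, 59), (9, 135, 51), (12, 157, 52), (9, 135, 49), (18, 102, 55), (19, 95, 59), (21, 78, 62), (19, 75, 58), (18, 97, 58), (17, 60, 60), (30, 9, 59), (102, 19, 67), (120, 13, 59)]
296 [(21, 34, 53), (13, 67, 53), (10, 132, 54), (11, 108, 52), (16, 142, 52), (11, 122, 50), (8, 111, 53), (15, 140, 51), (15, 140, 51), (12, 151, 49), (10, 123, 52), (11, 76, 57), (23, 85, 60), (21, 80, 64), (23, 76, 5
[... 266 characters left out ...]
61), (20, 88, 58), (21, 90, 54), (0, 0, 84), (105, 18, 111), (100, 15, 104), (105, 28, 110), (100, 17, 91)]
310 [(11, 125, 57), (12, 135, 53), (9, 111, 60), (10, 127, 56), (13, 116, 57), (11, 132, 56), (10, 110, 58), (9, 134, 55), (8, 112, 57), (10, 110, 72), (18, 99, 95), (21, 87, 108), (18, 89, 103), (20, 97, 100), (18, 64, 95), (23, 13, 81), (110, 37, 62), (130, 10, 74), (110, 17, 92), (96, 16, 78)]
314 [(8, 149, 94), (8, 144, 92), (7, 156, 90), (7, 143, 91), (8, 141, 92), (6, 139, 97), (8, 156, 77), (6, 121, 57), (6, 113, 54), (17, 99, 72), (20, 87, 94), (18, 87, 108), (20, 85, 102), (19, 97, 95), (18, 30, 102), (111, 17, 107), (105, 20, 103), (105, 23, 112), (94, 20, 89), (120, 13, 61)]
```

View pics/p2e.png

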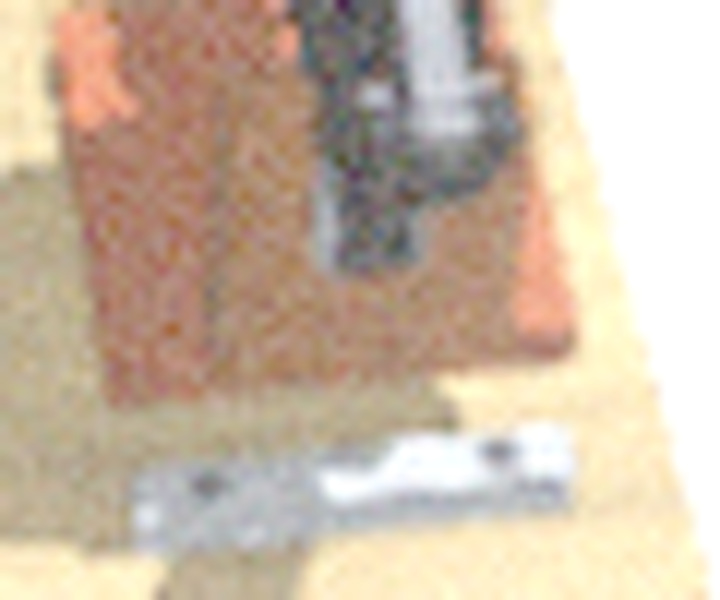

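Run:
```python
from h import *
print('tile far bottom edge',np.round(onz('scene',[[314,254.9],[281,258.5]],12),1).tolist())
print('bar near top edge',np.round(onz('scene',[[306,260.6],[296,261.8],[290,262.6]],27),1).tolist())
```

```text
tile far bottom edge [[659.9, 115.8, 12.0], [661.8, 31.4, 12.0]]
bar near top edge [[686.1, 89.7, 27.0], [687.0, 64.8, 27.0], [687.7, 49.9, 27.0]]
```

The gap spans x≈661.5–688 in both views, and the spacer centre is at about 675, so it fits. Lowering.

Request:
move_arm(series=[{"x":0.4,"y":0,"z":0,"ax":0,"ay":0,"az":0,"hand":1},{"x":0.4,"y":-0.03,"z":0,"ax":0,"ay":0,"az":-0.03,"hand":1},{"x":0,"y":0,"z":0,"ax":0,"ay":0,"az":0,"hand":1}])

```text
t: 11.0
position: [675.0, 71.8, 61.3]
tool_rot: [[0.006, 1.0, 0.011], [0.002, 0.011, -1.0], [-1.0, 0.006, -0.002]]
contact_force: [-1.4, 0.7, -0.5]
grip_width: 17.3
```

Request:
move_arm(series=[{"x":0.12,"y":0,"z":0,"ax":0,"ay":0,"az":0,"hand":1},{"x":0.1,"y":0,"z":0,"ax":0,"ay":0,"az":0,"hand":1}])

```text
t: 11.17
position: [674.9, 71.8, 53.6]
tool_rot: [[0.005, 1.0, 0.011], [0.002, 0.011, -1.0], [-1.0, 0.005, -0.002]]
contact_force: [0.3, 0.2, -0.6]
grip_width: 17.4
```

Request:
move_arm(series=[{"x":0.05,"y":0,"z":0,"ax":0,"ay":0,"az":0,"hand":1}])

```text
t: 11.25
position: [675.3, 71.7, 53.4]
tool_rot: [[0.006, 1.0, 0.011], [0.002, 0.011, -1.0], [-1.0, 0.006, -0.002]]
contact_force: [-10.1, -2.9, 24.8]
grip_width: 17.5
```

Request:
move_arm(series=[{"x":0,"y":0,"z":0,"ax":0,"ay":0,"az":0,"hand":1},{"x":0,"y":0,"z":0,"ax":0,"ay":0,"az":0,"hand":0.2},{"x":0,"y":0,"z":0,"ax":0,"ay":0,"az":0,"hand":0},{"x":0,"y":0,"z":0,"ax":0,"ay":0,"az":0,"hand":0},{"x":0,"y":0,"z":0,"ax":0,"ay":0,"az":0,"hand":0},{"x":0,"y":0,"z":0,"ax":0,"ay":0,"az":0,"hand":0}])

```text
t: 11.75
position: [675.7, 71.6, 53.8]
tool_rot: [[0.007, 1.0, 0.011], [0.002, 0.011, -1.0], [-1.0, 0.007, -0.002]]
contact_force: [-0.8, 0.3, 1.1]
grip_width: 43.0
```

Run:
```python
from h import *
o=robot.get_obs();print(o['position'],o['contact_force'],o['grip_width'])
s=camera('scene');cv2.imwrite("pics/r1s.png",s)
c=np.clip((s[205:275,265:335]/100.)**0.6*255,0,255).astype(np.uint8)
cv2.imwrite("pics/r1.png",cv2.resize(c,(600,600),interpolation=cv2.INTER_CUBIC))
```

```text
[675.72779093  71.63772302  53.76006257] [-0.79648034  0.31060779  1.10299057] 42.969620190717514
```

View pics/r1.png

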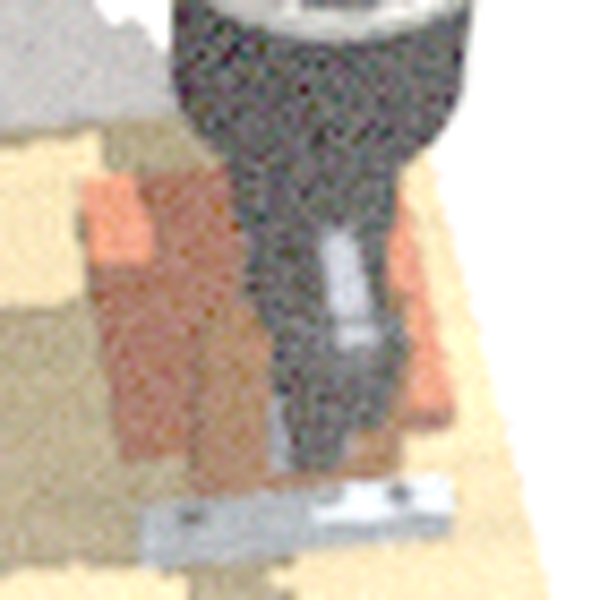

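The spacer stands upright in the gap, released and clear of the bar and tile (crop: spacer at (295,430), bar at (300,520)). I'll lift straight up, then turn 90° behind tile A.

Request:
move_arm(series=[{"x":-0.3,"y":0,"z":0,"ax":0,"ay":0,"az":0,"hand":0},{"x":-0.6,"y":0,"z":0,"ax":0,"ay":0,"az":0,"hand":0},{"x":-0.8,"y":0,"z":0,"ax":0,"ay":0,"az":0,"hand":0},{"x":-0.8,"y":0,"z":0,"ax":0,"ay":0,"az":0,"hand":0},{"x":-0.8,"y":0,"z":0,"ax":0,"ay":0,"az":0,"hand":0},{"x":-0.4,"y":0,"z":0,"ax":0,"ay":0,"az":0,"hand":0}])

```text
t: 12.3
position: [673.0, 71.3, 167.5]
tool_rot: [[0.001, 1.0, 0.011], [0.002, 0.011, -1.0], [-1.0, 0.001, -0.002]]
contact_force: [0.1, -0.1, -0.1]
grip_width: 42.4
```

Request:
move_arm(series=[{"x":0,"y":-0.8,"z":0,"ax":-1,"ay":0,"az":0,"hand":0},{"x":0,"y":-0.8,"z":-0.1,"ax":-1,"ay":0,"az":0,"hand":0},{"x":0,"y":-0.8,"z":-0.2,"ax":-1,"ay":0,"az":0,"hand":0},{"x":0,"y":-0.8,"z":-0.3,"ax":-1,"ay":0,"az":0,"hand":0},{"x":0,"y":-0.7,"z":-0.3,"ax":-1,"ay":0,"az":0,"hand":0},{"x":0,"y":0,"z":0,"ax":-1,"ay":0,"az":0,"hand":0},{"x":0,"y":0,"z":0,"ax":-1,"ay":0,"az":0,"hand":0},{"x":0,"y":0,"z":0,"ax":-1,"ay":0,"az":0,"hand":0},{"x":0,"y":0,"z":0,"ax":-1,"ay":0,"az":0,"hand":0},{"x":0,"y":0,"z":0,"ax":-1,"ay":0,"az":0,"hand":0}])

```text
t: 13.13
position: [546.6, 76.2, 173.1]
tool_rot: [[0.009, 0.605, 0.796], [0.002, 0.796, -0.605], [-1.0, 0.007, 0.005]]
contact_force: [0.4, -1.0, -0.5]
grip_width: 42.9
```

Request:
move_arm(series=[{"x":0,"y":0,"z":0,"ax":-1,"ay":0,"az":0,"hand":0},{"x":0,"y":0,"z":0,"ax":-1,"ay":0,"az":0,"hand":0},{"x":0,"y":0,"z":0,"ax":-1,"ay":0,"az":0,"hand":0},{"x":0,"y":0,"z":0,"ax":-1,"ay":0,"az":0,"hand":0},{"x":0,"y":0,"z":0,"ax":-1,"ay":0,"az":0,"hand":0},{"x":0,"y":0,"z":0,"ax":-1,"ay":0,"az":0,"hand":0},{"x":0,"y":0,"z":0,"ax":-1,"ay":0,"az":0,"hand":0},{"x":0,"y":0,"z":0,"ax":0,"ay":0,"az":0,"hand":0}])

```text
t: 13.8
position: [545.9, 76.2, 173.8]
tool_rot: [[0.009, 0.002, 1.0], [0.002, 1.0, -0.002], [-1.0, 0.002, 0.009]]
contact_force: [-0.9, -0.0, 0.8]
grip_width: 42.8
```

Run:
```python
from h import *
s=camera('scene');t=camera('top');cv2.imwrite("pics/u1s.png",s);cv2.imwrite("pics/u1t.png",t)
c=np.clip((s[205:275,265:335]/100.)**0.6*255,0,255).astype(np.uint8)
c2=np.clip((t[110:230,220:360]/100.)**0.6*255,0,255).astype(np.uint8)
cv2.imwrite("pics/u1.png",np.hstack([cv2.resize(c,(400,400),interpolation=cv2.INTER_CUBIC),cv2.resize(c2,(400,400),interpolation=cv2.INTER_CUBIC)]))
# yaw of bars from top0: subpixel far edges
g=cv2.imread("pics/top0.png")[:,:,0].astype(float)
def edge(cols,r0,r1,z,name):
    pts=[]
    for u in cols:
        d=np.diff(g[r0:r1,u]);w=np.abs(d);w[w<8]=0
        if w.sum()>0: pts.append((u,r0+.5+(w*np.arange(len(d))).sum()/w.sum()))
    P=onz('top',pts,z);k=np.polyfit(P[:,1],P[:,0],1);r=P[:,0]-np.polyval(k,P[:,1])
    k=np.polyfit(P[abs(r)<1.5,1],P[abs(r)<1.5,0],1);print(name,'dx/dy',k[0],'x at y',np.polyval(k,P[:,1].mean()),len(P))
edge(range(246,278),139,145,27,'thin far')
edge(range(308,340),130,138,27,'thick far')
edge(range(242,280),157,163,27,'tileA far')
edge(range(242,280),200,209,27,'tileA near')
edge(range(238,352),215,226,12,'board near')
```

```text
thin far dx/dy 0.0034811881286005344 x at y 700.6986654594364 32
thick far dx/dy -0.00980725869425427 x at y 719.8642287056623 32
tileA far dx/dy 0.007261025275407516 x at y 662.9972759898312 38
tileA near dx/dy -0.017015849568537394 x at y 561.3241081117684 38
board near dx/dy -0.01404254669895889 x at y 524.6578840995581 114
```

View pics/u1.png

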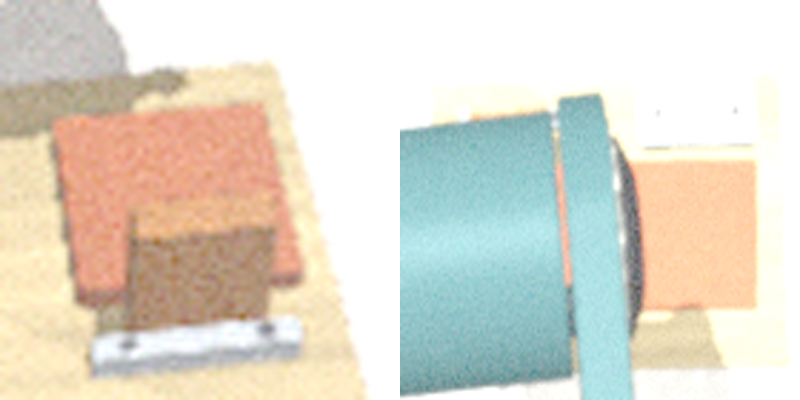

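The spacer stands freely and upright (left crop, (200,265)). Lowering behind tile A.

Request:
move_arm(series=[{"x":0.5,"y":-0.1,"z":-0.35,"ax":-0.12,"ay":0.1,"az":-0.02,"hand":0},{"x":0.8,"y":0,"z":0,"ax":0,"ay":0,"az":0,"hand":0},{"x":0.8,"y":0,"z":0,"ax":0,"ay":0,"az":0,"hand":0},{"x":0.8,"y":0,"z":0,"ax":0,"ay":0,"az":0,"hand":0},{"x":0.3,"y":0,"z":0,"ax":0,"ay":0,"az":0,"hand":0},{"x":0,"y":0,"z":0,"ax":0,"ay":0,"az":0,"hand":0}])

```text
t: 14.4
position: [535.9, 73.4, 76.3]
tool_rot: [[0.004, 0.018, 1.0], [0.001, 1.0, -0.018], [-1.0, 0.001, 0.004]]
contact_force: [-0.2, 0.6, -0.5]
grip_width: 42.7
```

Request:
move_arm(series=[{"x":0.5,"y":0,"z":0,"ax":-0.3,"ay":0.05,"az":0,"hand":0},{"x":0.6,"y":0,"z":0,"ax":0,"ay":0,"az":0,"hand":0},{"x":0.4,"y":0,"z":0,"ax":0,"ay":0,"az":0,"hand":0},{"x":0,"y":0,"z":0,"ax":0,"ay":0,"az":0,"hand":0}])

```text
t: 14.73
position: [537.7, 73.6, 32.0]
tool_rot: [[0.003, -0.009, 1.0], [0.001, 1.0, 0.009], [-1.0, 0.001, 0.003]]
contact_force: [-1.0, -0.2, -0.0]
grip_width: 42.6
```

Yaw is good. Lowering to about z=17.

Request:
move_arm(series=[{"x":0.3,"y":0,"z":0,"ax":0,"ay":0,"az":0,"hand":0},{"x":0.15,"y":0,"z":0,"ax":0,"ay":0,"az":0,"hand":0},{"x":0,"y":0,"z":0,"ax":0,"ay":0,"az":0,"hand":0}])

```text
t: 14.98
position: [538.7, 73.7, 18.8]
tool_rot: [[0.004, -0.009, 1.0], [0.002, 1.0, 0.009], [-1.0, 0.002, 0.004]]
contact_force: [-0.2, -0.2, 0.1]
grip_width: 42.9
```

Request:
move_arm(series=[{"x":0.12,"y":0,"z":0,"ax":0,"ay":0,"az":0,"hand":0},{"x":0.04,"y":0,"z":0,"ax":0,"ay":0,"az":0,"hand":0}])

```text
t: 15.15
position: [539.3, 73.8, 14.6]
tool_rot: [[0.005, -0.009, 1.0], [0.002, 1.0, 0.009], [-1.0, 0.002, 0.005]]
contact_force: [0.2, 0.7, -0.1]
grip_width: 43.0
```

Run:
```python
from h import *
o=robot.get_obs();print(o['position'],o['contact_force'])
s=camera('scene');cv2.imwrite("pics/v1s.png",s)
c=np.clip((s[190:270,255:335]/100.)**0.6*255,0,255).astype(np.uint8)
cv2.imwrite("pics/v1.png",cv2.resize(c,(600,600),interpolation=cv2.INTER_CUBIC))
```

```text
[539.29663156  73.76649863  14.60603824] [ 0.16124596  0.73209359 -0.0501519 ]
```

View pics/v1.png

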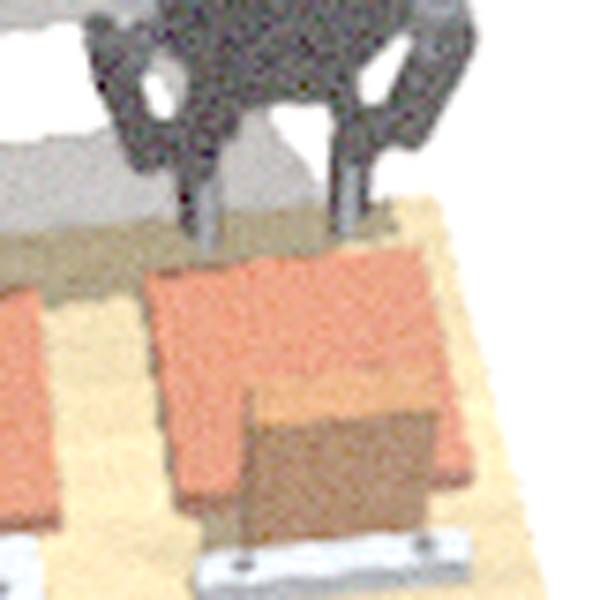

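Run:
```python
from h import *
for x in (540,545,550):
  for z in (12,15,18,21,24): print(x,z,np.round((proj('scene',[[x,95,z],[x,50,z]])-[255,190])*7.5).tolist())
```

```text
540 12 [[325.0, 231.0], [203.0, 241.0]]
540 15 [[326.0, 226.0], [204.0, 236.0]]
540 18 [[326.0, 220.0], [204.0, 230.0]]
540 21 [[327.0, 215.0], [204.0, 224.0]]
540 24 [[327.0, 209.0], [204.0, 219.0]]
545 12 [[328.0, 241.0], [205.0, 251.0]]
545 15 [[328.0, 236.0], [205.0, 246.0]]
545 18 [[328.0, 230.0], [206.0, 240.0]]
545 21 [[329.0, 225.0], [206.0, 235.0]]
545 24 [[329.0, 219.0], [206.0, 229.0]]
550 12 [[330.0, 251.0], [207.0, 262.0]]
550 15 [[330.0, 246.0], [207.0, 256.0]]
550 18 [[331.0, 240.0], [207.0, 250.0]]
550 21 [[331.0, 235.0], [208.0, 245.0]]
550 24 [[332.0, 229.0], [208.0, 239.0]]
```

The tips are at about z=18 and will meet the tile's back face. Pushing slowly.

Request:
move_arm(series=[{"x":0,"y":0,"z":0.15,"ax":0,"ay":0,"az":0,"hand":0},{"x":0,"y":0,"z":0.15,"ax":0,"ay":0,"az":0,"hand":0},{"x":0,"y":0,"z":0.15,"ax":0,"ay":0,"az":0,"hand":0}])

```text
t: 15.45
position: [553.8, 74.0, 15.6]
tool_rot: [[0.007, -0.009, 1.0], [0.002, 1.0, 0.009], [-1.0, 0.002, 0.007]]
contact_force: [-1.4, 0.0, -0.7]
grip_width: 42.7
```

Request:
move_arm(series=[{"x":0,"y":0,"z":0.12,"ax":0,"ay":0,"az":0,"hand":0},{"x":0,"y":0,"z":0.12,"ax":0,"ay":0,"az":0,"hand":0}])

```text
t: 15.62
position: [559.6, 73.9, 15.4]
tool_rot: [[-0.0, -0.009, 1.0], [0.001, 1.0, 0.009], [-1.0, 0.001, -0.0]]
contact_force: [-57.6, -1.6, 36.0]
grip_width: 42.7
```

Request:
move_arm(series=[{"x":0,"y":0,"z":0.02,"ax":0,"ay":0,"az":0,"hand":0}])

```text
t: 15.7
position: [559.1, 74.0, 15.2]
tool_rot: [[-0.005, -0.009, 1.0], [0.001, 1.0, 0.009], [-1.0, 0.001, -0.005]]
contact_force: [-10.0, 0.5, 8.3]
grip_width: 42.4
```

Run:
```python
from h import *
o=robot.get_obs();print(o['position'],o['contact_force'])
s=camera('scene');cv2.imwrite("pics/w1s.png",s);o=robot.get_obs();print(o['position'],o['contact_force'])
c=np.clip((s[190:270,255:335]/100.)**0.6*255,0,255).astype(np.uint8)
cv2.imwrite("pics/w1.png",cv2.resize(c,(600,600),interpolation=cv2.INTER_CUBIC))
```

```text
[559.0738917   73.95520789  15.23095014] [-9.99125618  0.51468973  8.31582155]
[559.19068169  73.95674898  15.2099448 ] [-17.1546994   -0.40847455  10.67376612]
```

View pics/w1.png

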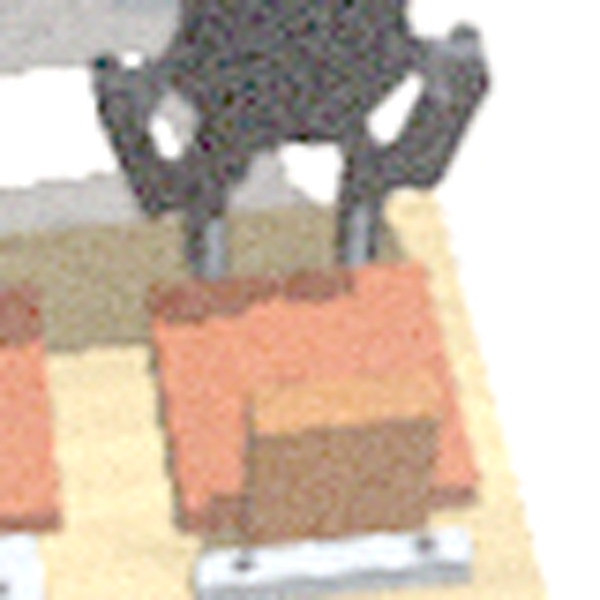

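```bash
cat > e.py <<'E'
from h import *
def vedge(im,cols,r0,r1,z,ch=2,n='scene'):
    g=im[:,:,ch].astype(float);pts=[]
    g=cv2.GaussianBlur(g,(3,3),0.6)
    for u in cols:
        d=np.abs(np.diff(g[r0:r1,u]));k=int(np.argmax(d));a=max(k-1,0);w=d[a:k+2];pts.append((u,r0+.5+a+(w*np.arange(len(w))).sum()/w.sum()))
    P=onz(n,pts,z);k=np.polyfit(P[:,1],P[:,0],1);r=np.abs(P[:,0]-np.polyval(k,P[:,1]));ok=r<=np.median(r)*2.5
    k=np.polyfit(P[ok,1],P[ok,0],1);return np.round([np.polyval(k,70),k[0]],3)
E
python3 - <<'E'
from e import *
for f in ("u1s","v1s","w1s"):
    s=cv2.imread(f"pics/{f}.png");print(f,'spacer top front edge',vedge(s,range(290,312),242,251,88),'tileR bottom',vedge(s,range(313,317),252,262,12,1),'tileL bottom',vedge(s,range(280,286),253,263,12,1),'bar near top',vedge(s,list(range(284,288))+list(range(313,316)),258,266,27,0))
    # spacer back-top edge
    print(vedge(s,range(290,311),236,243,88,1))
E
```

```text
u1s spacer top front edge [ 6.85119e+02 -2.90000e-02] tileR bottom [ 6.65151e+02 -9.70000e-02] tileL bottom [ 6.59795e+02 -6.10000e-02] bar near top [ 6.86462e+02 -1.10000e-02]
[6.67517e+02 3.00000e-02]
v1s spacer top front edge [ 6.8516e+02 -2.5000e-02] tileR bottom [ 6.65931e+02 -1.14000e-01] tileL bottom [ 6.56988e+02 -1.31000e-01] bar near top [ 6.85056e+02 -5.00000e-02]
[6.66755e+02 3.00000e-02]
w1s spacer top front edge [ 6.88021e+02 -3.00000e-02] tileR bottom [6.68084e+02 1.00000e-03] tileL bottom [618.133  -1.291] bar near top [ 6.86076e+02 -2.00000e-02]
[6.70163e+02 1.10000e-02]
```

Request:
move_arm(series=[{"x":-0.01,"y":0,"z":0.04,"ax":0,"ay":0,"az":0,"hand":0},{"x":-0.01,"y":0,"z":0.04,"ax":0,"ay":0,"az":0,"hand":0}])

```text
t: 15.92
position: [559.1, 73.9, 15.3]
tool_rot: [[-0.013, -0.009, 1.0], [0.001, 1.0, 0.009], [-1.0, 0.001, -0.013]]
contact_force: [-16.7, -1.7, 8.6]
grip_width: 42.8
```

Run:
```python
from e import *
for i in range(8):
    s=camera('scene');o=robot.get_obs();print(np.round(o['t'],2),np.round(o['position'],2),np.round(o['contact_force'],1))
cv2.imwrite("pics/x1s.png",s)
t=camera('top');cv2.imwrite("pics/x1t.png",t)
print('spacer front',vedge(s,range(290,312),242,251,88),'bar',vedge(s,list(range(284,288))+list(range(313,316)),258,266,27,0))
c=np.clip((s[190:270,255:335]/100.)**0.6*255,0,255).astype(np.uint8)
c2=np.clip((t[110:230,220:360]/100.)**0.6*255,0,255).astype(np.uint8)
cv2.imwrite("pics/x1.png",np.hstack([cv2.resize(c,(400,400),interpolation=cv2.INTER_CUBIC),cv2.resize(c2,(400,400),interpolation=cv2.INTER_CUBIC)]))
```

```text
15.97 [559.1   73.96  15.32] [-16.6  -0.3  10. ]
16.02 [559.12  73.94  15.3 ] [-17.1  -0.8   9.5]
16.07 [559.11  73.93  15.3 ] [-16.2  -0.9   8.7]
16.12 [559.12  73.95  15.3 ] [-15.9  -0.5   8.6]
16.17 [559.09  73.94  15.28] [-16.7  -0.8   8.1]
16.22 [559.12  73.94  15.29] [-16.7  -0.2   8.5]
16.27 [559.08  73.95  15.28] [-17.1  -0.9   8.8]
16.32 [559.08  73.94  15.25] [-17.6  -0.6   8.2]
spacer front [ 6.87721e+02 -3.10000e-02] bar [6.87571e+02 2.80000e-02]
```

View pics/x1.png

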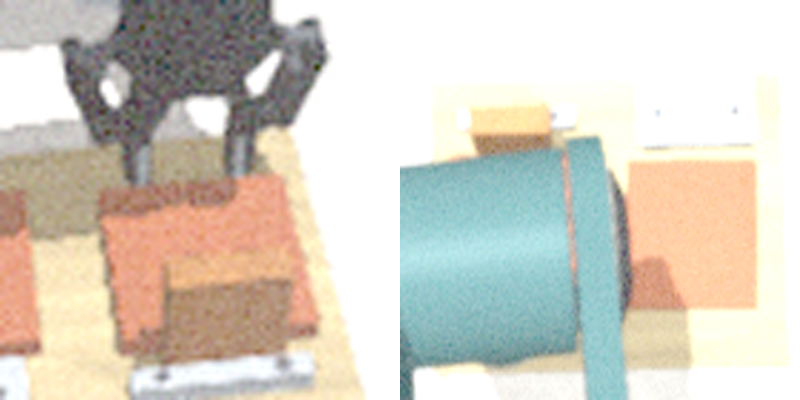

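The push holds steady at about 17 N. The spacer front (687.7) is flush with the bar face (687.6) and the tile is square with the bar. Handing in.

Run:
```python
from plant import job
print(job.finish_job())
```

```text
the job is handed in; nothing more can be done
None
```

I carried out the whole task and handed it in at about 16.4 s of the 64 s allowed. `finish_job` gives no verdict, so I don't know how it was judged.

- **Timer:** I pressed the button once. The force peaked at 51 N, then read 5 N during a short hold, and dropped to zero after lifting. I can't read the joint value, so the full press and return are inferred from force alone.
- **Spacer:** I took the brown one and left the blue one alone. It stood upright and released in the gap at the thinner bar, about 2 mm off the bar's middle.
- **Push:** Two half-open fingers behind the tile, lined up to within 0.01 rad of the bar, pinched the spacer. The last readings over 0.4 s held at about 17 N horizontal and 8–10 N vertical. The pushes briefly peaked at 58 N.
- **Flush:** The scene camera put the spacer's front face at x≈687.7 mm and the bar's face at x≈687.6 mm. Earlier single estimates of the bar's face ranged from 685 to 688.5 mm, so I trust this to 1–2 mm. The firm stop agrees with it.
- **Not cleanly checked:**
  - The edge fit on the tile's left side failed after the push. That it is square rests on the two-finger contact and the picture.
  - Tile B looked unmoved in the last pictures. I didn't check the jar, hinges and bradawl again after the moves, but nothing I did came near them.

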